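# Lay out a stacked bearing kit on its tiles

## Robot

A 6-joint arm with a two-finger parallel gripper is mounted at the origin on the work surface; the furniture and walls round the work are solid. World frame = base frame: x ahead of the robot, y to its left, z up, the work surface at z = 0. Lengths are in mm, angles in rad, forces in N, time in s.
With the tool pointing down it reaches from about 275 to 750 mm from the base axis. Payload 10.2 kg.
Tool frame: the origin (TCP) lies between the finger pads; the fingertips stand 17 mm ahead of it and the grasp point (between the pads) lies 2 mm behind it (tips_ahead is the distance from the TCP to the fingertips, in mm); z points along the fingers, y is the line along which they close (so a half turn about z gives the same grasp; the last joint's range is limited). The gripper opens to 85 mm and grips with 20 to 120 N. Pads are 22 mm wide; open, the fingers measure 114 mm over their backs; the gripper's body (76 mm by 85 mm) begins 54 mm behind the grasp point. The pads swing forward as they close: fully open they stand 13 mm farther back than shut.
Start: joints at [-1.385, 0.313, 1.498, -0, 1.331, -0.223], TCP at [208.68, -481.751, 248.294] pointing down, gripper open.
Joint ranges: [-2.94, 2.94], [-0.97, 2.17], [0.19, 2.56], [-1.23, 4.37], [0.02, 3.11], [-2.88, 2.88]. Speed limits (rad/s): [2.39, 2.39, 3.01, 3.14, 3.14, 3.14].

## Interface

Orientations are given as a unit quaternion [w, x, y, z].
In Python, from rig import sense, capture, finish_job, boxes_of, tips_ahead gives the robot as it stands.
- The arm moves only by the tool drive_tool, never from a script. Its argument "commands" is text: rows parted by semicolons, each of 7 numbers parted by spaces: the shift along the world's x, y, z in units of 0.1 m (1.0 is 0.1 m), then the turn, a rotation vector about the world's x, y, z in units of pi/4 rad (1.0 is pi/4 rad), then the opening in per cent of the stroke, from 0 (shut) to 100 (fully open). A call has 1 to 20 rows; each row shifts and turns the commanded pose from where the row before left it; what a row does not reach is not made up. A row lasts 1/12 s, in which the tool goes at most 41.7 mm and 7.16 degrees, less where a joint would pass 70% of its speed; a pose out of reach is approached as far as the arm can. A call with a number of a shift or a turn outside -1 to 1 is refused whole. A call with a gripper value outside its range is refused whole. The fingers move at their own pace and stop on an object; "force" is the grip in N (left out, the last holds). Time passes only in rows, so rows that do not move let the fingers close. It gives the time, the measured TCP pose, the force, the opening and the grip force at its end, in the units of the state.
- sense(): the state, without advancing time (a new reading comes with each control period).
- capture(name): name is "side" or "top" or "wrist"; returns a dict with "pixels" (384x512x3 uint8, blue, green, red), "fov_y" (degrees; the focal length in pixels is half the picture's height over the tangent of half this angle, whatever the lens; pixels are square), "cx", "cy" (the principal point, pixels), "k1" (the pictures are not rectified: a ray, as slopes to the right and down, at radius r is drawn at 1 + k1 r^2 times it, then the intrinsics apply), "position" and "attitude" of the camera in the world; the wrist camera has in their place "tool_from_camera" (4x4, takes a point from camera to tool coordinates, whose origin is the TCP and whose axes are the flange's). Camera axes: x right, y down, z forward; pixel columns grow to the right and rows downward; lengths in mm; the calibration is good to about 2 mm. A picture is of the moment at which its call begins: read the wrist's pose just before it. There is no depth.
- finish_job(): hands the job in; it is judged then, once.
Trained networks look in a picture, given as the dict that the camera call returned (one of the last four; its "shot" number tells which), for a name from the list of things; names that differ only in an ending like _2 or _b are one class to them, and where a whole thing is asked for, a point or a joint stands for the part that bears it (a point fixed in the world has none). Each returns a list of dicts, best first, with "confidence" (0 to 1); they miss things now and then, are a little off and sometimes report something else, mostly with a low value. They report only what shows in the picture. A call takes as long as a camera call. They do not tell look-alikes from the thing itself.
- boxes_of(picture, name): "position" ([column, row] in pixels, amid what is visible of it).
The state is a dict: "time_s": time; "joints": joint angles; "dq": joint speeds; "tau": joint torques, N m; "eef_pos": TCP position; "ee_rot": TCP orientation; "force": force on the tool from outside, world axes, zero at the start; "wrist_torque": the same for the moment, N m; "grip_width": opening from 0.0 (shut) to 1.0 (fully open); "grip_force": force on a finger pad.
Only numpy, scipy, OpenCV 4.12 (cv2) and the standard library are available. Lean on these libraries where they do the work, as an engineer would, in place of code of your own. Each camera call takes 0.05 s, during which the arm holds its last target. There are 200 camera calls.

## Task

The parts of a bearing kit are piled in one stack: a nut on a ball bearing on a square cover on a rectangular foot plate. Take the stack apart and lay each part flat in the middle of the tile that shows its outline (hexagon, ring, square, long rectangle), with the foot plate and the cover turned to match their outlines. Leave the tape measure and the glue bottle standing where they are.

Things in the scene. Friction and masses are not known exactly. Their poses are not given: they have to be found in the camera images.
- foot_plate: dark steel rectangular foot plate, 118 (x) x 60 (y) x 16 (z) mm, with four 9 mm holes near its ends, 0.36 to 0.56 kg; lies flat on the table and carries the stack. Origin: centre of the underside; x along its long side
- cover: square aluminium cover plate, 56 x 56 x 14 mm, with a 5 mm hole in each corner, about 0.12 kg; lies on the foot plate, roughly square with it. Origin: centre of the underside; x and y along its sides
- bearing: steel ball bearing, a round ring 42 mm across with a bore through it, 12 mm high, about 0.08 kg; lies on the cover. Origin: centre of the underside; z is its axis
- nut: bare steel hexagon nut, 32 mm across the flats and 37 mm across the corners, 16 mm high, with a 20 mm bore, about 0.07 kg; lies on the bearing, top of the stack. Origin: centre of the underside; z is its axis, two flats face along its own +y and -y, corners along x
- tile_plate: fixed plywood tile, 140 (x) x 90 (y) mm and 8 mm thick (top 8 mm above the table), with a flat black printed outline of a long rectangle 122 (x) x 64 (y) mm at its centre; nothing stands up from it. Origin: centre of the underside; z up, x and y along its sides
- tile_cover: fixed plywood tile, 85 x 85 mm and 8 mm thick (top 8 mm above the table), with a flat black printed outline of a square 60 x 60 mm at its centre; nothing stands up from it. Origin: centre of the underside; z up, x and y along its sides
- tile_bearing: fixed plywood tile, 85 x 85 mm and 8 mm thick (top 8 mm above the table), with a flat black printed outline of a round ring 46 mm across, with a plain wood middle 22 mm across at its centre; nothing stands up from it. Origin: centre of the underside; z up, x and y along its sides
- tile_nut: fixed plywood tile, 85 x 85 mm and 8 mm thick (top 8 mm above the table), with a flat black printed outline of a solid hexagon 36 mm across the flats at its centre; nothing stands up from it. Origin: centre of the underside; z up, x and y along its sides
- tape_measure: yellow tape measure, 32 (x) x 82 (y) x 65 (z) mm, standing loose among the tiles; a bystander to leave alone. Origin: centre of the underside
- glue_bottle: small glue bottle with a pointed top, 36 mm across, 93 mm high, standing loose at the left of the table; a bystander to leave alone. Origin: centre of the underside
Mind the look-alikes: they are no part of the job. Leave any blue look-alike of the cover alone.

How it is judged (in metres and radians):
At the end, for the whole second after the job is handed in: Foot plate, cover, bearing and nut each lie flat (within 0.1 rad) on the top of their own tile, released and at rest, centre within 12 mm of the tile's centre; foot plate's long side within 0.25 rad of the outline's, cover's sides within 0.25 rad of its outline's sides (horizontal distance between foot_plate and tile_plate below 0.012 m and z of foot_plate in the frame of tile_plate between 0.005 and 0.0105 m and angle between each of foot_plate, cover, bearing, nut's own z axis and vertical below 0.1 rad and linear speed of each of foot_plate, cover, bearing, nut below 0.02 m/s and horizontal distance between cover and tile_cover below 0.012 m and z of cover in the frame of tile_cover between 0.005 and 0.0105 m and horizontal distance between bearing and tile_bearing below 0.012 m and z of bearing in the frame of tile_bearing between 0.005 and 0.0105 m and horizontal distance between nut and tile_nut below 0.012 m and z of nut in the frame of tile_nut between 0.005 and 0.0105 m and angle between the x axis of foot_plate and the x axis of tile_plate, either way round below 0.25 rad and (angle between the x axis of cover and the x axis of tile_cover, either way round below 0.25 rad or angle between the x axis of cover and the y axis of tile_cover, either way round below 0.25 rad)); the robot touches nothing.
It fails at once if the tape measure is moved by more than 20 mm or tipped over (distance of tape_measure from where it was at the start of the episode above 0.02 m or angle between tape_measure's own z axis and vertical above 0.3 rad).
It fails at once if the glue bottle is moved by more than 20 mm or tipped over (distance of glue_bottle from where it was at the start of the episode above 0.02 m or angle between glue_bottle's own z axis and vertical above 0.3 rad).
It also fails if it takes over 128 s, if anything falls off the work surface, if the arm or the gripper's body presses on something with over 40 N, if the wrist force passes 120 N, or if a joint passes its speed limit or range.

## Working session

There is one attempt and no reset: what is moved stays moved. The work goes in short steps, Python scripts to look and compute and a tool call to move; the robot and the scene stay as the last step left them, time stands still between calls to the robot, and variables do not carry over. Pictures are saved under pics/ and viewed, at most 14 in all, crops included, and the job is handed in when it is done.

Besides the shell and the picture viewer there is one more tool, called after ">>>" as a command line: name --argument value ..., lists and objects as JSON in quotes. drive_tool: Moves the arm, as the interface text tells. Shifts and turns lie within -1 to 1; 1 stands for 0.1 m of shift or pi/4 rad of turn. Its arguments: {"type":"object","properties":{"commands":{"type":"string"},"force":{"type":"number"}},"required":["commands"]}

```bash
mkdir -p pics; ls; cat > h.py <<'E'
import numpy as np, cv2
from scipy.spatial.transform import Rotation as R
from rig import *
def cam(p, s=None):
    if 'tool_from_camera' in p:
        T=np.array(p['tool_from_camera']); q=s['ee_rot']
        Rt=R.from_quat([q[1],q[2],q[3],q[0]]).as_matrix()
        return Rt@T[:3,:3], Rt@T[:3,3]+np.array(s['eef_pos'])
    a=np.array(p['attitude'],float)
    M=R.from_quat([a[1],a[2],a[3],a[0]]).as_matrix() if a.size==4 else a
    return M, np.array(p['position'])
def pt(p, uv, z, s=None):
    f=192/np.tan(np.radians(p['fov_y'])/2)
    K=np.array([[f,0,p['cx']],[0,f,p['cy']],[0,0,1]])
    d=(np.array(uv,float)-[p['cx'],p['cy']])/f
    u=d.copy()
    for _ in range(20): u=d/(1+p['k1']*(u@u))
    M,c=cam(p,s); r=M@np.array([u[0],u[1],1])
    return c+r*(z-c[2])/r[2]
def px(p,X,s=None):
    f=192/np.tan(np.radians(p['fov_y'])/2)
    M,c=cam(p,s); v=M.T@(np.array(X,float)-c); u=v[:2]/v[2]
    return u*(1+p['k1']*(u@u))*f+[p['cx'],p['cy']]
E
python3 - <<'E'
from h import *
s=sense(); print(s)
p=capture('top'); cv2.imwrite('pics/top0.png',p['pixels'])
print({k:v for k,v in p.items() if k!='pixels'})
for n,z in dict(foot_plate=16,cover=30,bearing=42,nut=58,tile_plate=8,tile_cover=8,tile_bearing=8,tile_nut=8,tape_measure=65,glue_bottle=90).items():
    for b in boxes_of(p,n): print(n,b['confidence'],np.round(b['position']),np.round(pt(p,b['position'],z)))
p=capture('side'); cv2.imwrite('pics/side0.png',p['pixels'])
E
```

```text
pics
{'time_s': 0.0, 'joints': array([-1.38538468e+00,  3.13471841e-01,  1.49845024e+00, -1.35040585e-05,
        1.33098961e+00, -2.23429197e-01]), 'dq': array([-2.70129182e-05,  3.54857616e-04, -5.89327382e-04,  2.59348237e-04,
       -2.07884165e-04,  1.25094631e-03]), 'tau': array([ 5.03220981e-04, -4.12261713e+01, -2.59745604e+01, -1.64899416e-04,
        4.12923415e-03, -8.22554654e-06]), 'eef_pos': array([ 208.63855284, -481.50344672,  247.71893239]), 'ee_rot': array([-6.59520947e-04,  9.79178264e-01,  2.03001211e-01,  5.97925867e-06]), 'force': array([ 0.41204379,  0.0490587 , -0.66309707]), 'wrist_torque': array([ 0.0111129 , -0.01970522, -0.00180492]), 'grip_force': 0.0, 'grip_width': 1.0033402193105607}
{'fov_y': 44.835941205709624, 'cx': 254.9366313602021, 'cy': 194.63655950191014, 'k1': -0.09122428157800488, 'position': array([ 369.05626854,   30.82868094, 1212.4304873 ]), 'attitude': array([ 0.02724562, -0.70275365,  0.71029293, -0.029647  ]), 'shot': 1}
foot_plate 0.74 [249. 212.] [420.  42.  16.]
cover 0.85 [176. 279.] [253. 227.  30.]
cover 0.84 [254. 210.] [425.  29.  30.]
bearing 0.4 [242. 205.] [438.  60.  42.]
nut 0.53 [247. 201.] [446.  46.  58.]
tile_plate 0.7 [310. 152.] [ 576. -119.    8.]
tile_cover 0.67 [156. 226.] [387. 282.   8.]
tile_nut 0.84 [190. 143.] [604. 195.   8.]
tape_measure 0.83 [246. 133.] [617.  46.  65.]
glue_bottle 0.75 [129. 148.] [579. 334.  90.]
```

```bash
python3 - <<'E'
import cv2
a=cv2.imread('pics/top0.png')[90:330,90:410]
cv2.imwrite('pics/c0.png',cv2.resize(a,(800,600),interpolation=cv2.INTER_CUBIC))
E
```

```text
(no output)
```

View pics/c0.png

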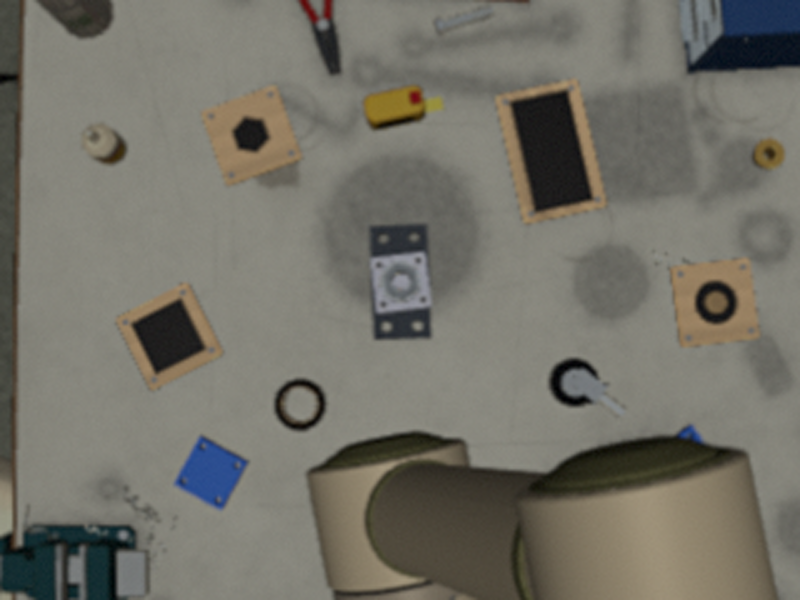

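View pics/side0.png

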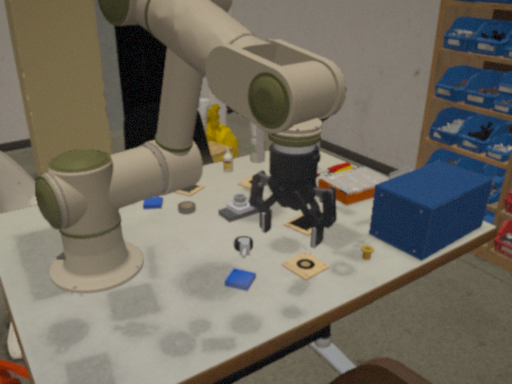

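```bash
python3 - <<'E'
from h import *
print('tips',tips_ahead() if callable(tips_ahead) else tips_ahead)
p=capture('top'); im=p['pixels']; hsv=cv2.cvtColor(im,cv2.COLOR_BGR2HSV)
m=cv2.inRange(hsv,(5,60,90),(22,255,255))
cs,_=cv2.findContours(m,cv2.RETR_EXTERNAL,cv2.CHAIN_APPROX_NONE)
for c in cs:
    if cv2.contourArea(c)<300: continue
    w=np.array([pt(p,q[0],8)[:2] for q in c],np.float32)
    print('wood',np.round(c.mean((0,1))),cv2.minAreaRect(w))
m=cv2.inRange(im,(0,0,0),(60,60,60))
cs,_=cv2.findContours(m,cv2.RETR_EXTERNAL,cv2.CHAIN_APPROX_NONE)
for c in cs:
    a=cv2.contourArea(c)
    if not 80<a<3000: continue
    w=np.array([pt(p,q[0],8)[:2] for q in c],np.float32)
    print('blk',np.round(c.mean((0,1))),cv2.minAreaRect(w))
print(pt(p,(250.2,202.5),58), pt(p,(250.2,202.5),16))
print({k:v for k,v in capture('wrist').items() if k!='pixels'})
E
```

```text
tips 17.0
wood [381. 376.] ((8.624984741210938, -288.7162170410156), (301.1828308105469, 65.22743225097656), 88.1068344116211)
wood [298. 359.] ((40.60506820678711, -84.01180267333984), (126.03166198730469, 38.812931060791016), 16.575984954833984)
wood [478. 362.] ((29.747161865234375, -536.45947265625), (216.63026428222656, 135.59075927734375), 89.25576782226562)
wood [256. 358.] ((53.78375244140625, 22.724464416503906), (173.68214416503906, 140.46766662597656), 89.298095703125)
wood [353. 320.] ((123.9925537109375, -223.8248748779297), (229.66748046875, 231.4807891845703), 10.271685600280762)
wood [234. 301.] ((193.62173461914062, 83.2076416015625), (128.69549560546875, 86.05339813232422), 7.489763259887695)
wood [157. 224.] ((392.7069091796875, 280.474609375), (84.8724365234375, 84.8343734741211), 26.942934036254883)
wood [375. 211.] ((421.2602844238281, -287.45831298828125), (85.08555603027344, 85.11687469482422), 6.032985210418701)
wood [190. 144.] ((601.859375, 194.78355407714844), (86.12174987792969, 84.92009735107422), 19.736417770385742)
wood [310. 150.] ((582.48876953125, -
[... 2165 characters left out ...]
12), 31.889680862426758)
blk [471.   2.] ((990.54443359375, -580.998046875), (33.363487243652344, 188.6642303466797), 1.9073234796524048)
[442.66419116  38.38399777  58.        ] [445.34216336  38.6588721   16.        ]
{'fov_y': 66.69027483952536, 'cx': 257.112318854203, 'cy': 194.21756883637235, 'k1': -0.028340220079039465, 'tool_from_camera': array([[ 4.65327671e-04, -9.55452630e-01, -2.95144127e-01,
         7.44526993e+01],
       [ 9.99999547e-01,  6.89745112e-04, -6.56260121e-04,
         6.83076651e-01],
       [ 8.30599678e-04, -2.95143688e-01,  9.55452518e-01,
        -1.26247790e+02],
       [ 0.00000000e+00,  0.00000000e+00,  0.00000000e+00,
         1.00000000e+00]]), 'shot': 4}
```

>>> drive_tool --commands "0.157 0.347 -0.02 0 0 -0.032 100;0.157 0.347 -0.02 0 0 -0.032 100;0.157 0.347 -0.02 0 0 -0.032 100;0.157 0.347 -0.02 0 0 -0.032 100;0.157 0.347 -0.02 0 0 -0.032 100;0.157 0.347 -0.02 0 0 -0.032 100;0.157 0.347 -0.02 0 0 -0.032 100;0.157 0.347 -0.02 0 0 -0.032 100;0.157 0.347 -0.02 0 0 -0.032 100;0.157 0.347 -0.02 0 0 -0.032 100;0.157 0.347 -0.02 0 0 -0.032 100;0.157 0.347 -0.02 0 0 -0.032 100;0.157 0.347 -0.02 0 0 -0.032 100;0.157 0.347 -0.02 0 0 -0.032 100;0.157 0.347 -0.02 0 0 -0.032 100;0 0 -0.1 0 0 0 100;0 0 0 0 0 0 100;0 0 0 0 0 0 100" --force 60

```text
time_s: 2.2
eef_pos: [443.9, 38.7, 208.1]
ee_rot: [-0.0, 1.0, 0.016, -0.001]
force: [-0.4, -0.5, -1.5]
grip_width: 1.001
grip_force: 0.0
```

```bash
python3 - <<'E'
from h import *
s=sense(); p=capture('wrist'); cv2.imwrite('pics/w1.png',p['pixels'])
for n,z in dict(foot_plate=16,cover=30,bearing=42,nut=58).items():
    for b in boxes_of(p,n): print(n,b['confidence'],np.round(b['position']),np.round(pt(p,b['position'],z,s),1))
a=p['pixels'][60:360,56:456]; cv2.imwrite('pics/c1.png',cv2.resize(a,(800,600),interpolation=cv2.INTER_CUBIC))
E
```

```text
foot_plate 0.58 [257. 142.] [479.3  39.7  16. ]
cover 0.95 [256. 174.] [446.7  39.1  30. ]
cover 0.69 [471. 295.] [ 301.6 -234.5   30. ]
cover 0.62 [ 95. 291.] [292.9 233.3  30. ]
bearing 0.37 [415.  59.] [ 564.5 -104.3   42. ]
nut 0.8 [254. 187.] [440.6  40.9  58. ]
```

View pics/c1.png

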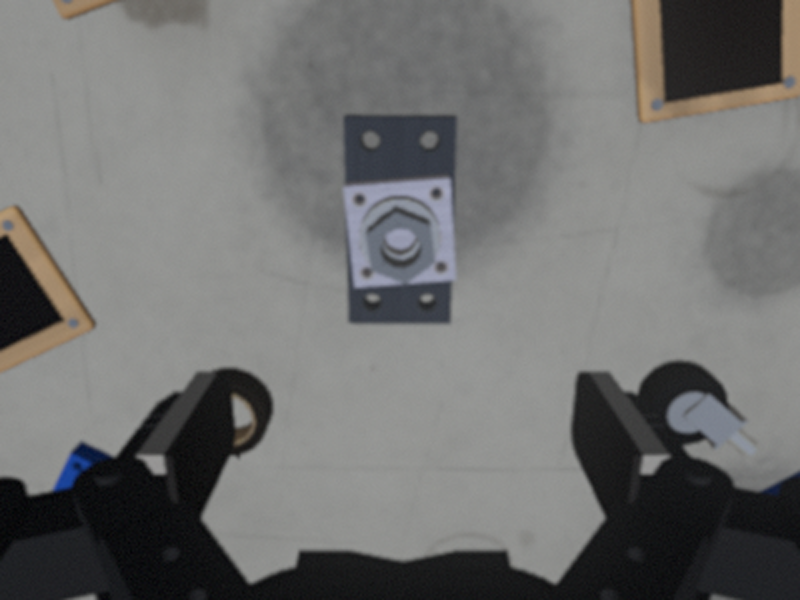

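```bash
cat > o.py <<'E'
E
python3 - <<'E'
from h import *
s=sense(); p=capture('wrist')
f=lambda c,z:pt(p,(56+c[0]/2,60+c[1]/2),z,s)[:2]
for n,cs,z in [('nuttop',[(399,208),(433,226),(432,263),(404,283),(369,264),(367,226)],58),('cover',[(344,186),(449,179),(456,278),(354,288)],30),('plate',[(344,115),(456,115),(450,322),(349,322)],16)]:
    w=np.array([f(c,z) for c in cs]); print(n,w.mean(0).round(1),cv2.minAreaRect(w.astype(np.float32)),w.round(0).tolist())
print(f((401,225),42))
E
```

```text
nuttop [445.3  37.9] ((445.6418762207031, 38.36011505126953), (36.98149108886719, 32.345699310302734), 61.99082946777344) [[464.0, 39.0], [456.0, 23.0], [437.0, 22.0], [426.0, 36.0], [435.0, 53.0], [455.0, 55.0]]
cover [444.2  37.9] ((443.7420959472656, 37.547508239746094), (56.71168518066406, 56.50205993652344), 5.6863861083984375) [[469.0, 68.0], [475.0, 14.0], [420.0, 7.0], [413.0, 63.0]]
plate [446.6  38.6] ((446.55438232421875, 38.641292572021484), (118.36690521240234, 59.49626541137695), 1.5766823291778564) [[505.0, 70.0], [507.0, 11.0], [388.0, 7.0], [387.0, 67.0]]
[451.88609477  37.99896627]
```

>>> drive_tool --commands "0.014 -0.007 -0.37 0 0 0 75;0 0 -0.37 0 0 0 75;0 0 -0.37 0 0 0 75;0 0 -0.25 0 0 0 75;0 0 -0.11 0 0 0 75;0 0 0 0 0 0 25;0 0 0 0 0 0 25;0 0 0 0 0 0 25;0 0 0 0 0 0 25;0 0 0 0 0 0 25;0 0 0 0 0 0 25;0 0 0 0 0 0 25" --force 40

```text
time_s: 3.5
eef_pos: [446.3, 37.8, 62.4]
ee_rot: [0.0, 1.0, 0.016, 0.001]
force: [-1.3, -2.3, 7.7]
grip_width: 0.367
grip_force: 40.2
```

>>> drive_tool --commands "0 0 0.2 0 0 0 25;0 0 0.3 0 0 0 25;0 0 0.3 0 0 0 25;0.261 0.262 0 0 0 0 25;0.261 0.262 0 0 0 0 25;0.261 0.262 0 0 0 0 25;0.261 0.262 0 0 0 0 25;0.261 0.262 0 0 0 0 25;0.261 0.262 0 0 0 0 25;0 0 0 0 0 0 25;0 0 -0.35 0 0 0 25;0 0 -0.35 0 0 0 25;0 0 -0.25 0 0 0 25;0 0 -0.11 0 0 0 25;0 0 0 0 0 0 25;0 0 0 0 0 0 25"

```text
time_s: 4.83
eef_pos: [602.7, 195.2, 36.4]
ee_rot: [-0.0, 1.0, 0.016, 0.001]
force: [-0.7, -0.4, 0.3]
grip_width: 0.37
grip_force: 40.1
```

>>> drive_tool --commands "0 0 -0.06 0 0 0 25;0 0 -0.01 0 0 0 25;0 0 0 0 0 0 25;0 0 0 0 0 0 60;0 0 0 0 0 0 80;0 0 0 0 0 0 80;0 0 0 0 0 0 80;0 0 0.3 0 0 0 80;0 0 0.4 0 0 0 100;0 0 0.4 0 0 0 100;0 0 0.4 0 0 0 100;0 0 0.2 0 0 0 100;0 0 0 0 0 0 100"

```text
time_s: 5.92
eef_pos: [603.9, 195.6, 204.2]
ee_rot: [-0.001, 1.0, 0.016, 0.005]
force: [-0.5, -0.4, -0.5]
grip_width: 1.002
grip_force: 0.0
```

```bash
python3 - <<'E'
from h import *
s=sense(); p=capture('wrist')
a=p['pixels'][60:360,56:456]; cv2.imwrite('pics/c2.png',cv2.resize(a,(800,600),interpolation=cv2.INTER_CUBIC))
for n,z in dict(nut=24,tile_nut=8).items():
    for b in boxes_of(p,n): print(n,b['confidence'],np.round(b['position']),np.round(pt(p,b['position'],z,s),1))
E
```

```text
nut 0.57 [255. 184.] [597. 197.  24.]
tile_nut 0.65 [259. 174.] [605.5 192.6   8. ]
```

View pics/c2.png

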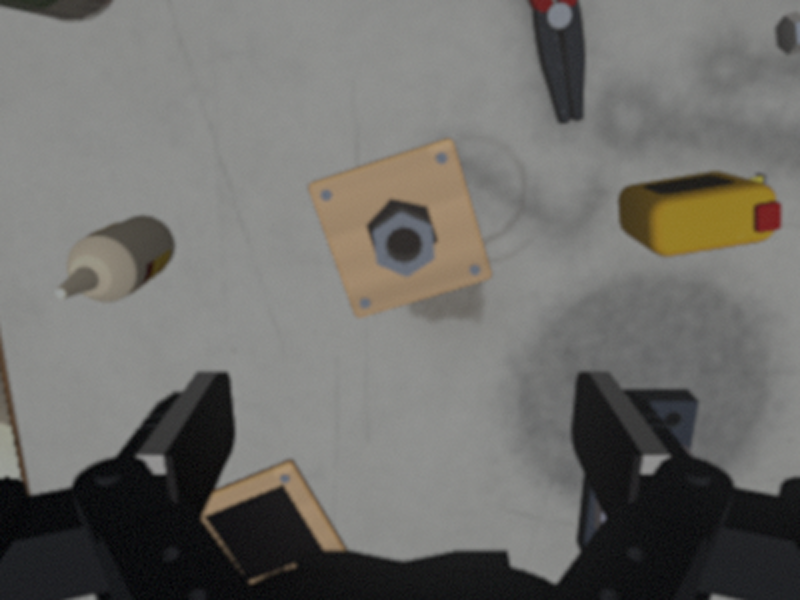

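```bash
python3 - <<'E'
from h import *
s=sense(); p=capture('wrist')
f=lambda c,z:pt(p,(56+c[0]/2,60+c[1]/2),z,s)[:2].round(1)
print(f((403,243),24), np.mean([f(c,8) for c in [(308,185),(450,139),(491,275),(358,316)]],axis=0))
E
```

```text
[597.7 193.8] [600.225 194.625]
```

>>> drive_tool --commands "-0.265 -0.263 0 0 0 0 100;-0.265 -0.263 0 0 0 0 100;-0.265 -0.263 0 0 0 0 100;-0.265 -0.263 0 0 0 0 100;-0.265 -0.263 0 0 0 0 100;-0.265 -0.263 0 0 0 0 100;0 0 0 0 0 0 100;0 0 0 0 0 0 100;0 0 0 0 0 0 100"

```text
time_s: 6.87
eef_pos: [443.3, 37.6, 197.8]
ee_rot: [-0.0, 1.0, 0.016, -0.0]
force: [0.5, 0.2, 0.1]
grip_width: 1.001
grip_force: 0.0
```

```bash
python3 - <<'E'
from h import *
s=sense(); p=capture('wrist')
a=p['pixels'][80:280,156:356]; cv2.imwrite('pics/c3.png',cv2.resize(a,(600,600),interpolation=cv2.INTER_CUBIC))
for n,z in dict(bearing=42,cover=30).items():
    for b in boxes_of(p,n): print(n,b['confidence'],np.round(b['position']),np.round(pt(p,b['position'],z,s),1))
E
```

```text
bearing 0.94 [258. 184.] [441.1  35.4  42. ]
cover 0.74 [256. 175.] [447.7  38.7  30. ]
cover 0.7 [480. 298.] [ 304.2 -237.7   30. ]
cover 0.55 [ 89. 296.] [292.5 233.7  30. ]
```

View pics/c3.png

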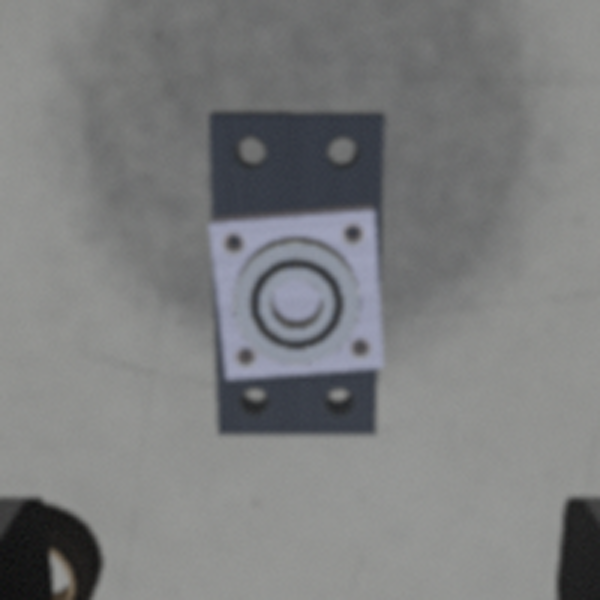

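```bash
python3 - <<'E'
from h import *
s=sense(); p=capture('wrist')
f=lambda c,z:pt(p,(156+c[0]/3,80+c[1]/3),z,s)[:2].round(1)
print(s['eef_pos'],f((297,303),42))
w=np.array([f(c,30) for c in [(209,223),(375,209),(382,368),(226,381)]]); print(w.mean(0),cv2.minAreaRect(w.astype(np.float32)))
w=np.array([f(c,16) for c in [(211,113),(384,113),(375,433),(220,433)]]); print(w.mean(0),cv2.minAreaRect(w.astype(np.float32)))
E
```

```text
[443.59173436  38.03755799 197.84189582] [444.8  39.4]
[443.625  39.175] ((443.6000061035156, 39.09999465942383), (57.3012809753418, 56.086734771728516), 6.172888278961182)
[445.925  39.55 ] ((445.9000244140625, 39.54999542236328), (118.20791625976562, 59.03369140625), 1.7959741353988647)
```

>>> drive_tool --commands "0.01 0.01 -0.33 0 0 0 75;0 0 -0.35 0 0 0 75;0 0 -0.35 0 0 0 75;0 0 -0.25 0 0 0 75;0 0 -0.15 0 0 0 75;0 0 -0.04 0 0 0 75;0 0 0 0 0 0 75" --force 40

```text
time_s: 7.65
eef_pos: [444.0, 38.8, 50.5]
ee_rot: [-0.0, 1.0, 0.016, -0.001]
force: [0.0, -0.1, 0.9]
grip_width: 0.751
grip_force: 0.0
```

>>> drive_tool --commands "0 0 0 0 0 0 35;0 0 0 0 0 0 35;0 0 0 0 0 0 35;0 0 0 0 0 0 35;0 0 0 0 0 0 35;0 0 0 0 0 0 35;0 0 0.1 0 0 0 35;0 0 0.3 0 0 0 35;0 0 0.3 0 0 0 35;0 0 0.2 0 0 0 35;0 0 0 0 0 0 35"

```text
time_s: 8.57
eef_pos: [446.2, 38.2, 145.9]
ee_rot: [0.001, 1.0, 0.016, 0.004]
force: [1.1, 0.0, -0.4]
grip_width: 0.45
grip_force: 40.5
```

```bash
python3 - <<'E'
from h import *
s=sense(); p=capture('wrist')
a=p['pixels'][100:384,106:406]; cv2.imwrite('pics/c4.png',cv2.resize(a,(600,568),interpolation=cv2.INTER_CUBIC))
E
```

```text
(no output)
```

View pics/c4.png

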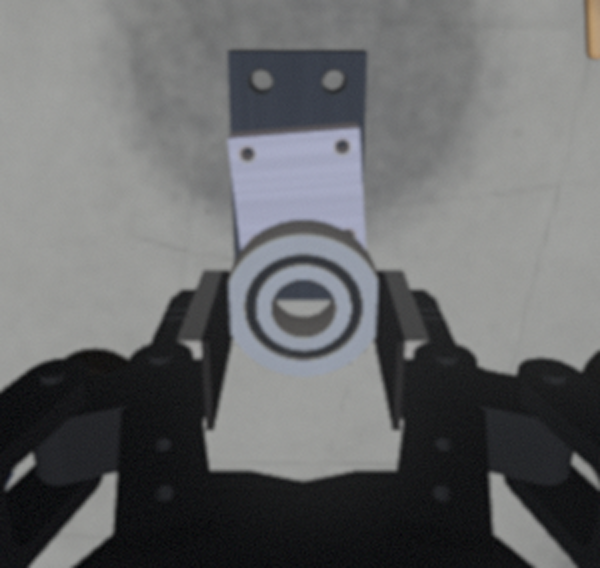

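>>> drive_tool --commands "-0.027 -0.363 0 0 0 0 35;-0.027 -0.363 0 0 0 0 35;-0.027 -0.363 0 0 0 0 35;-0.027 -0.363 0 0 0 0 35;-0.027 -0.363 0 0 0 0 35;-0.027 -0.363 0 0 0 0 35;-0.027 -0.363 0 0 0 0 35;-0.027 -0.363 0 0 0 0 35;-0.027 -0.363 0 0 0 0 35;0 0 0 0 0 0 35;0 0 -0.35 0 0 0 35;0 0 -0.35 0 0 0 35;0 0 -0.25 0 0 0 35;0 0 -0.1 0 0 0 35;0 0 0 0 0 0 35;0 0 0 0 0 0 35"

```text
time_s: 9.95
eef_pos: [420.1, -288.3, 36.8]
ee_rot: [0.0, 1.0, 0.016, 0.0]
force: [-0.8, -0.3, -0.3]
grip_width: 0.448
grip_force: 40.6
```

>>> drive_tool --commands "0 0 -0.06 0 0 0 35;0 0 -0.01 0 0 0 35;0 0 0 0 0 0 35;0 0 0 0 0 0 60;0 0 0 0 0 0 80;0 0 0 0 0 0 80;0 0 0 0 0 0 80;0 0 0.3 0 0 0 80;0 0 0.4 0 0 0 100;0 0 0.4 0 0 0 100;0 0 0.4 0 0 0 100;0 0 0.2 0 0 0 100;0 0 0 0 0 0 100"

```text
time_s: 11.03
eef_pos: [421.1, -289.5, 204.1]
ee_rot: [0.003, 1.0, 0.016, 0.003]
force: [-0.6, 0.3, -0.1]
grip_width: 1.002
grip_force: 0.0
```

```bash
python3 - <<'E'
from h import *
s=sense(); p=capture('wrist')
a=p['pixels'][80:280,156:356]; cv2.imwrite('pics/c5.png',cv2.resize(a,(600,600),interpolation=cv2.INTER_CUBIC))
for n,z in dict(bearing=20,tile_bearing=8).items():
    for b in boxes_of(p,n): print(n,b['confidence'],np.round(b['position']),np.round(pt(p,b['position'],z,s),1))
E
```

```text
bearing 0.85 [251. 182.] [ 414.5 -285.2   20. ]
tile_bearing 0.94 [255. 172.] [ 423.9 -289.     8. ]
tile_bearing 0.27 [100.  45.] [ 550.5 -128.2    8. ]
```

View pics/c5.png

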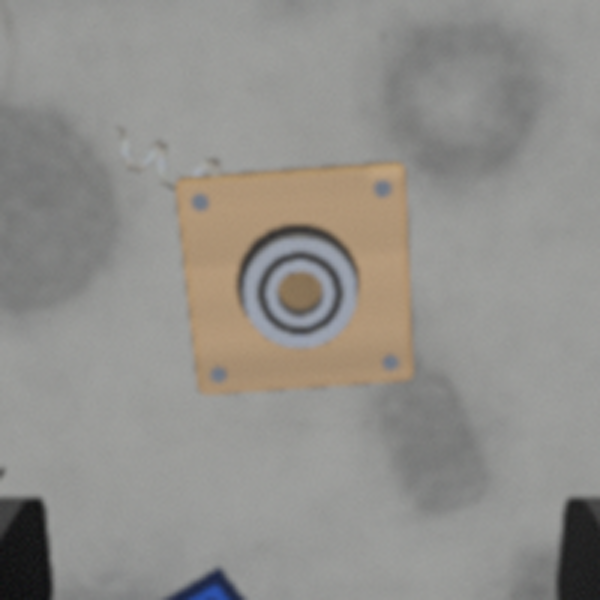

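>>> drive_tool --commands "0.025 0.365 -0.06 0 0 0.01 100;0.025 0.365 -0.06 0 0 0.01 100;0.025 0.365 -0.06 0 0 0.01 100;0.025 0.365 -0.06 0 0 0.01 100;0.025 0.365 -0.06 0 0 0.01 100;0.025 0.365 -0.06 0 0 0.01 100;0.025 0.365 -0.06 0 0 0.01 100;0.025 0.365 -0.06 0 0 0.01 100;0.025 0.365 -0.06 0 0 0.013 100;0 0 0 0 0 0 100;0 0 -0.3 0 0 0 100;0 0 -0.3 0 0 0 100;0 0 -0.2 0 0 0 100;0 0 0 0 0 0 100;0 0 0 0 0 0 100;0 0 0 0 0 0 100"

```text
time_s: 12.52
eef_pos: [442.7, 40.1, 65.9]
ee_rot: [0.0, 0.999, 0.052, 0.0]
force: [-0.2, -0.3, -0.5]
grip_width: 1.0
grip_force: 0.0
```

>>> drive_tool --commands "0.009 -0.009 -0.15 0 0 0 100;0 0 -0.1 0 0 0 100;0 0 -0.05 0 0 0 100;0 0 0 0 0 0 100;0 0 0 0 0 0 80;0 0 0 0 0 0 50;0 0 0 0 0 0 50;0 0 0 0 0 0 50;0 0 0 0 0 0 50;0 0 0 0 0 0 50;0 0 0 0 0 0 50" --force 50

```text
time_s: 13.43
eef_pos: [443.8, 39.2, 36.5]
ee_rot: [0.0, 0.999, 0.053, 0.001]
force: [-3.1, -0.6, 9.9]
grip_width: 0.636
grip_force: 51.3
```

>>> drive_tool --commands "0 0 0.1 0 0 0 50;0 0 0.3 0 0 0 50;0 0 0.3 0 0 0 50;-0.073 0.346 0 0 0 0.066 50;-0.073 0.346 0 0 0 0.066 50;-0.073 0.346 0 0 0 0.066 50;-0.073 0.346 0 0 0 0.066 50;-0.073 0.346 0 0 0 0.066 50;-0.073 0.346 0 0 0 0.066 50;-0.073 0.346 0 0 0 0.066 50;0 0 0 0 0 0 50;0 0 -0.3 0 0 0 50;0 0 -0.25 0 0 0 50;0 0 -0.1 0 0 0 50;0 0 0 0 0 0 50;0 0 0 0 0 0 50"

```text
time_s: 14.77
eef_pos: [392.5, 281.4, 40.9]
ee_rot: [-0.0, 0.973, 0.232, 0.0]
force: [0.1, 0.3, -1.6]
grip_width: 0.637
grip_force: 54.2
```

Yaw 26.8°; lower 11.5 mm, release and look.

>>> drive_tool --commands "0 0 -0.08 0 0 0 50;0 0 -0.035 0 0 0 50;0 0 0 0 0 0 50;0 0 0 0 0 0 50;0 0 0 0 0 0 70;0 0 0 0 0 0 90;0 0 0 0 0 0 90;0 0 0 0 0 0 90;0 0 0.3 0 0 0 90;0 0 0.4 0 0 0 100;0 0 0.4 0 0 0 100;0 0 0.4 0 0 0 100;0 0 0.2 0 0 0 100;0 0 0 0 0 0 100"

```text
time_s: 15.93
eef_pos: [393.8, 282.3, 203.5]
ee_rot: [-0.001, 0.973, 0.232, 0.004]
force: [-0.5, 0.1, 0.1]
grip_width: 0.994
grip_force: 0.0
```

```bash
python3 - <<'E'
from h import *
s=sense(); p=capture('wrist')
a=p['pixels'][80:280,156:356]; cv2.imwrite('pics/c6.png',cv2.resize(a,(600,600),interpolation=cv2.INTER_CUBIC))
for n,z in dict(cover=22,tile_cover=8).items():
    for b in boxes_of(p,n): print(n,b['confidence'],np.round(b['position']),np.round(pt(p,b['position'],z,s),1))
E
```

```text
cover 0.76 [255. 176.] [394.8 284.6  22. ]
cover 0.59 [236. 290.] [255.9 241.5  22. ]
tile_cover 0.73 [255. 151.] [416.9 296.1   8. ]
```

View pics/c6.png

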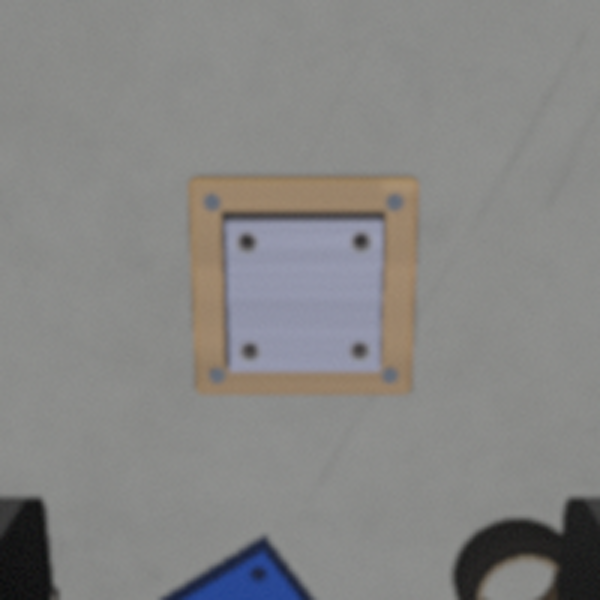

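>>> drive_tool --commands "0.075 -0.347 0 0 0 -0.08 100;0.075 -0.347 0 0 0 -0.08 100;0.075 -0.347 0 0 0 -0.08 100;0.075 -0.347 0 0 0 -0.08 100;0.075 -0.347 0 0 0 -0.08 100;0.075 -0.347 0 0 0 -0.08 100;0.075 -0.347 0 0 0 -0.08 100;0 0 0 0 0 0 100;0 0 0 0 0 0 100;0 0 0 0 0 0 100"

```text
time_s: 16.92
eef_pos: [444.1, 39.0, 197.7]
ee_rot: [-0.0, 1.0, 0.014, -0.001]
force: [0.3, 1.2, 0.2]
grip_width: 0.999
grip_force: 0.0
```

```bash
python3 - <<'E'
from h import *
s=sense(); p=capture('wrist'); im=p['pixels']
print(s['eef_pos'],s['ee_rot'])
g=cv2.cvtColor(im,cv2.COLOR_BGR2GRAY)
m=cv2.inRange(g,0,95)
cs,_=cv2.findContours(m,cv2.RETR_EXTERNAL,cv2.CHAIN_APPROX_NONE)
for c in cs:
    if cv2.contourArea(c)<800 : continue
    w=np.array([pt(p,q[0],16,s)[:2] for q in c],np.float32); print(np.round(c.mean((0,1))),cv2.minAreaRect(w))
a=im[60:360,56:456]; cv2.imwrite('pics/c7.png',cv2.resize(a,(800,600),interpolation=cv2.INTER_CUBIC))
E
```

```text
[444.1313355   38.99287741 197.71703002] [-3.37965029e-04  9.99900565e-01  1.40486700e-02 -1.17542765e-03]
[269. 330.] ((249.1013946533203, 36.16229248046875), (225.15220642089844, 740.8748168945312), 1.7578898668289185)
[256. 170.] ((446.25360107421875, 39.66135025024414), (117.37682342529297, 60.625038146972656), 1.635749101638794)
[420.  51.] ((572.3274536132812, -117.71771240234375), (101.43402099609375, 62.476661682128906), 11.902663230895996)
```

View pics/c7.png

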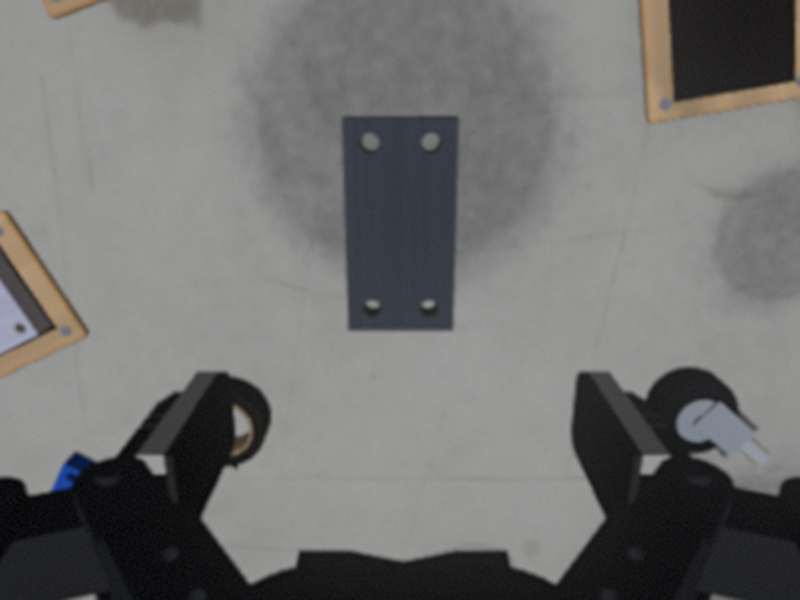

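>>> drive_tool --commands "0.02 0.003 -0.34 0 0 0 100;0 0 -0.35 0 0 0 100;0 0 -0.35 0 0 0 100;0 0 -0.35 0 0 0 100;0 0 -0.2 0 0 0 100;0 0 -0.13 0 0 0 100;0 0 -0.05 0 0 0 100;0 0 0 0 0 0 100" --force 100

```text
time_s: 17.63
eef_pos: [445.9, 39.9, 20.9]
ee_rot: [-0.0, 1.0, 0.015, -0.001]
force: [0.2, 1.3, 0.6]
grip_width: 0.999
grip_force: 0.0
```

>>> drive_tool --commands "0 0 0 0 0 0 80;0 0 0 0 0 0 55;0 0 0 0 0 0 55;0 0 0 0 0 0 55;0 0 0 0 0 0 55;0 0 0 0 0 0 55;0 0 0 0 0 0 55;0 0 0.1 0 0 0 55;0 0 0.2 0 0 0 55;0 0 0 0 0 0 55;0 0 0 0 0 0 55"

```text
time_s: 18.55
eef_pos: [447.0, 38.9, 52.3]
ee_rot: [0.0, 1.0, 0.014, 0.001]
force: [0.4, -0.9, -6.8]
grip_width: 0.654
grip_force: 108.5
```

>>> drive_tool --commands "0 0 0.3 0 0 0 55;0 0 0.3 0 0 0 55;0.195 -0.227 0 0 0 0.032 55;0.195 -0.227 0 0 0 0.032 55;0.195 -0.227 0 0 0 0.032 55;0.195 -0.227 0 0 0 0.032 55;0.195 -0.227 0 0 0 0.032 55;0.195 -0.227 0 0 0 0.032 55;0.195 -0.227 0 0 0 0.033 55;0 0 0 0 0 0 55;0 0 -0.25 0 0 0 55;0 0 -0.25 0 0 0 55;0 0 -0.15 0 0 0 55;0 0 -0.05 0 0 0 55;0 0 0 0 0 0 55;0 0 0 0 0 0 55"

```text
time_s: 19.88
eef_pos: [583.3, -120.0, 41.9]
ee_rot: [0.0, 0.995, 0.102, 0.0]
force: [0.2, -0.8, -4.2]
grip_width: 0.654
grip_force: 110.7
```

>>> drive_tool --commands "0 0 -0.08 0 0 0 55;0 0 -0.04 0 0 0 55;0 0 0 0 0 0 55;0 0 0 0 0 0 55;0 0 0 0 0 0 75;0 0 0 0 0 0 90;0 0 0 0 0 0 90;0 0 0 0 0 0 90;0 0 0.3 0 0 0 90;0 0 0.4 0 0 0 100;0 0 0.4 0 0 0 100;0 0 0.4 0 0 0 100;-0.2 0 0.2 0 0 0 100;-0.2 0 0 0 0 0 100;0 0 0 0 0 0 100;0 0 0 0 0 0 100"

```text
time_s: 21.22
eef_pos: [543.0, -120.0, 200.2]
ee_rot: [0.0, 0.995, 0.102, 0.0]
force: [0.0, 0.3, -0.8]
grip_width: 1.002
grip_force: 0.0
```

```bash
python3 - <<'E'
from h import *
s=sense(); p=capture('wrist'); im=p['pixels']
a=im[60:360,56:456]; cv2.imwrite('pics/c8.png',cv2.resize(a,(800,600),interpolation=cv2.INTER_CUBIC))
E
```

```text
(no output)
```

View pics/c8.png

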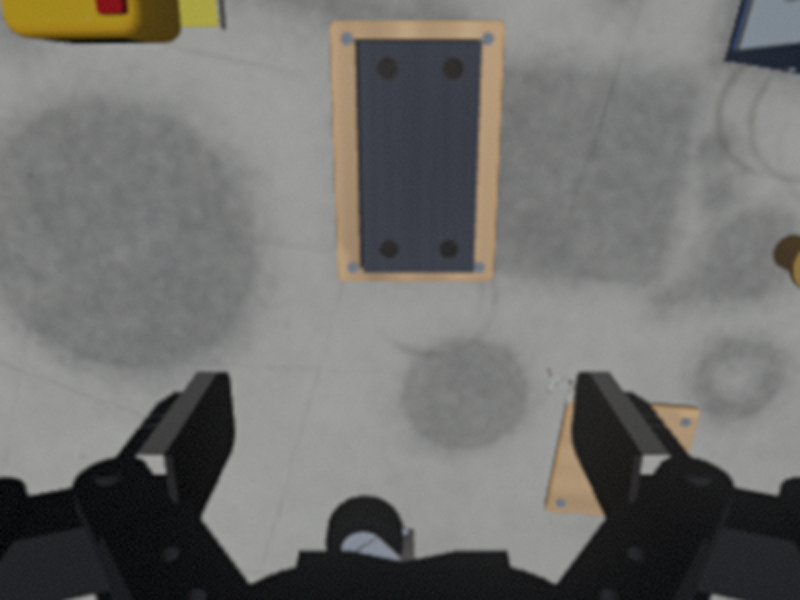

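The foot plate (crop 419,155) lies on its outline within about 2–3 mm and is aligned with it. The other three parts were checked after release, so I'm handing in.

```bash
python3 -c "
from rig import *
print(finish_job())"
```

```text
the job is handed in; nothing more can be done
None
```

I took the stack apart and laid the nut, bearing, cover and foot plate flat on their own tiles. In the close-up pictures each sat within about 3 mm of centre, and the cover and foot plate were turned to match. I handed the job in at about 21 s, nothing was moved near the tape measure or glue bottle, and the hand-in returned no verdict.

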